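Load the test kiln with dry pots

ROBOT

A 6-joint arm with a two-finger parallel gripper is mounted at the origin on a cart in front of the work surface, level with it; the furniture and walls round the work are solid. World frame = base frame: x ahead of the robot, y to its left, z up, the work surface at z = 0. Lengths are in m, angles in degrees, forces in N, time in s.
With the tool pointing down it reaches from about 0.375 to 0.9 m from the base axis. Payload 3.1 kg.
Tool frame: the origin (TCP) lies between the finger pads; the fingertips stand 11 mm ahead of it and the grasp point (between the pads) lies 8 mm behind it; z points along the fingers, y is the line along which they close (so a half turn about z gives the same grasp; the last joint's range is limited). The gripper opens to 87 mm and grips with 3 to 60 N. Pads are 19 mm wide; open, the fingers measure 117 mm over their backs; the gripper's body (75 mm by 190 mm) begins 51 mm behind the grasp point.
Start: joints at [-82.019, 30.224, 82.088, -0, 67.689, -10.227], TCP at [0.195, -0.594, 0.234] pointing down, gripper open.
Joint ranges: [-176.69, 176.69], [-43.24, 126.21], [12.49, 139.97], [-82, 262], [0, 151.66], [-163.58, 163.58]. Speed limits (degrees/s): [159.86, 159.86, 180, 180, 180, 180].

INTERFACE

Orientations are given as a 3x3 rotation matrix whose columns are the frame's x, y, z axes.
In Python, from rig import bot, viewer, workorder, models gives the robot as it stands.
- The arm moves only by the shell command python3 -m jog 'ROWS'. ROWS is JSON, a list of rows, each a list of 7 numbers: the opening, from 0 (shut) to 1 (fully open), then the shift along the tool's x, y, z in m, then the turn, a rotation vector about the tool's x, y, z in degrees. In form: [[claw, x, y, z, ax, ay, az], ...]. A call has 1 to 20 rows; each row is the pose to reach, as a shift and turn from the pose commanded when the call began, along the tool's axes at that moment; what a row does not reach only later rows make up. A row lasts 1/8 s, in which the tool goes at most 62.5 mm and 10.7 degrees, less where a joint would pass 70% of its speed; a pose out of reach is approached as far as the arm can. A call with a gripper value outside its range is refused whole. The fingers move at their own pace and stop on an object; the grip force is fixed at half the most. Time passes only in rows, so rows that repeat a pose let the fingers close. It gives the time, the measured TCP pose, the force, the opening and the grip force at its end, in the units of the state.
- bot.read_state(): the state, without advancing time (a new reading comes with each control period).
- viewer.capture(name): name is "side" or "top" or "wrist"; returns (picture, depth): 384x512x3 uint8, blue, green, red; 384x512 float32, m along the optical axis (not along the pixel's ray), 0 where there is no reading.
- viewer.camera_info(name): a dict with "fx", "fy", "cx", "cy" (pixels), "world_to_cam" (4x4, takes a point from world to camera coordinates). Camera axes: x right, y down, z forward; pixel columns grow to the right and rows downward; lengths in m; the calibration is good to about 2 mm. A picture is of the moment at which its call begins: read the wrist's pose just before it. camera_info takes no time and is no camera call; for the wrist camera it gives the pose at the moment of the call.
- workorder.hand_in(): hands the job in; it is judged then, once.
Trained networks look in the newest picture that a camera, given by its name, has taken for a name from the list of things; names that differ only in an ending like _2 or _b are one class to them, and where a whole thing is asked for, a point or a joint stands for the part that bears it (a point fixed in the world has none). Each returns a list of dicts, best first, with "p" (0 to 1); they miss things now and then, are a little off and sometimes report something else, mostly with a low value. They report only what shows in the picture. A call takes as long as a camera call. They do not tell look-alikes from the thing itself.
- models.outline_of(camera, thing): "mask" (384x512 bool, what is visible of it).
- models.tip_of(camera, thing): "xyz" ([x, y, z] in m, in world coordinates, good to about 4 mm: a listed point, or the origin of a listed thing).
The state is a dict: "time_s": time; "joint_positions": joint angles; "qvel": joint speeds; "tau": joint torques, N m; "position": TCP position; "tcp_rot": TCP orientation; "force": force on the tool from outside, world axes, zero at the start; "moment": the same for the moment, N m; "opening": opening from 0.0 (shut) to 1.0 (fully open); "grasp_force": force on a finger pad.
Only numpy, scipy, OpenCV 4.12 (cv2) and the standard library are available. Lean on these libraries where they do the work, as an engineer would, in place of code of your own. Each camera call takes 0.05 s, during which the arm holds its last target. There are 200 camera calls.

TASK

Load the small round test kiln: lift its lid off by the knob and set it down on the bench, stand the two dry pinch pots (the pink one and the cream one) upright on the kiln shelf, touching neither each other nor the chamber wall nor the row of cones, then lower the lid gently back so that it sits fully home. The pots are unfired and crack easily: hold them with the lightest grip, never squeeze or knock them, and set them down softly. Leave the cones, the test tile, the slip bottle and the board as they are.

Things in the scene. Friction and masses are not known exactly. Their poses are not given: they have to be found in the camera images.
- kiln: small top-loading electric test kiln, fixed: round steel jacket 240 mm across, its rim 160 mm above its foot, with a dark control box (110 mm wide, 94 mm high at most, reaching 163 mm out from the axis) on its front (its own -x side). Origin on its axis at the underside, z up. The round chamber is 186 mm across (wall 27 mm thick) and 60 mm deep from rim to shelf
- kiln_shelf (a point): middle of the kiln shelf, the flat chamber floor on which ware stands, 100 mm above the kiln's underside; same axes as the kiln
- kiln_rim (a point): middle of the chamber's mouth at rim height, 60 mm above the shelf; same axes as the kiln
- kiln_lid: loose round brick lid, 204 mm across, about 0.55 kg, lying on the kiln at the start. Origin at the middle of its underside, which is a plug 176 mm across and 8 mm deep that drops into the chamber mouth; the disc above it is 26 mm thick (8 to 34 mm above the origin). Fully home, its disc lies flat on the rim with its origin 8 mm below the rim
- lid_knob (a point): middle of the round dark knob on the lid's axis: the knob is 32 mm across and 27 mm high (44 to 71 mm above the lid's origin), this point 58 mm above the lid's origin, 24 mm above the top of the disc
- pot_pink: pink pinch pot, unfired, fragile, about 0.09 kg: nearly round, 67 x 69 mm across the rim, narrower at the foot, 43 mm high, walls 4 to 6 mm; origin at the middle of its underside, z up
- pot_cream: cream pinch pot, unfired, fragile, about 0.07 kg: nearly round, 61 x 62 mm across the rim, narrower at the foot, 36 mm high, walls 4 to 6 mm; origin at the middle of its underside, z up
- cones: pack of three pyrometric cones standing in a clay bar on the kiln shelf, inside the front of the chamber: 18 mm (x) by 62 mm (y), 42 mm high; origin at the middle of its underside. Not to be disturbed
- ware_board: plywood ware board, fixed, 235 mm (x) by 100 mm (y), its top 18 mm above its origin, which is the middle of its underside; the pots and the tile stand in a row along its x
- tile: L-shaped glaze test tile, brown-red, 34 x 37 mm, 59 mm high, standing on the board; origin at the middle of its underside. Not to be disturbed
- slip_bottle: white squeeze bottle with a red spout, 66 mm across, 200 mm high, on the bench; origin at the middle of its underside. Not to be disturbed
- bench_vice: blue bench vice bolted to the left of the bench, fixed, origin 39 mm below the bench top. Above the bench it fills x -107 to +86 mm, y -58 to +58 mm from its origin, 125 mm high. Between vice, bottle and kiln is bare bench with room for the lid, bounded beyond by a banding wheel: round head 222 mm across, 84 to 109 mm high, its axis 356 mm in x and -62 mm in y from the vice's origin
There are look-alikes about, which are no part of the job. Leave any blue or yellow look-alike of the pot_pink alone.

How it is judged (in metres and radians):
On the way, in this order (a step that is already met when the one before it is completed fails the run):
1. the lid lies at rest on the bench, off the kiln, and let go (height (world z) of kiln_lid below 0.05 m and linear speed of kiln_lid below 0.03 m/s and contact force between the fingers and kiln_lid below 0.1 N), for 0.2 s.
2. both pots stand let go on the kiln shelf (horizontal distance between pot_pink and kiln_shelf below 0.06 m and z of each of pot_pink, pot_cream in the frame of kiln_shelf below 0.006 m and horizontal distance between pot_cream and kiln_shelf below 0.063 m and contact force between the fingers and pot_pink below 0.05 N and contact force between the fingers and pot_cream below 0.05 N), for 0.2 s.
At the end, for the whole second after the job is handed in: Both pots upright (0.1 rad) and at rest on the kiln shelf, middles within 58 mm (pink) and 61 mm (cream) of its middle, touching neither each other, cones nor lid; lid level, centred within 9 mm, down on the rim within 3 mm; cones moved under 10 mm, tile and bottle under 20 mm (horizontal distance between pot_pink and kiln_shelf below 0.058 m and z of each of pot_pink, pot_cream in the frame of kiln_shelf below 0.005 m and horizontal distance between pot_cream and kiln_shelf below 0.061 m and angle between each of pot_pink, pot_cream's own z axis and vertical below 0.1 rad and contact force between pot_pink and pot_cream below 0.01 N and contact force between each of pot_pink, pot_cream and cones below 0.01 N and contact force between each of pot_pink, pot_cream and kiln_lid below 0.01 N and horizontal distance between kiln_lid and kiln_rim below 0.009 m and angle between kiln_lid's own z axis and vertical below 0.03 rad and z of kiln_lid in the frame of kiln_rim below -0.005 m and linear speed of each of kiln_lid, pot_pink, pot_cream below 0.02 m/s and distance of cones from where it was at the start of the episode below 0.01 m and distance of each of tile, slip_bottle from where it was at the start of the episode below 0.02 m).
It fails at once if a pot is squeezed: more than 16 N between it and the fingers (contact force between the fingers and pot_pink above 16 N or contact force between the fingers and pot_cream above 16 N).
It fails at once if a pot is knocked: more than 25 N of contact on it (contact force between any of pot_pink, pot_cream and anything else above 25 N).
It fails at once if the lid is dropped or slammed on the kiln: more than 70 N between them (contact force between kiln_lid and kiln above 70 N).
It fails at once if a pot is tipped by more than 0.6 rad (angle between any of pot_pink, pot_cream's own z axis and vertical above 0.6 rad).
It fails at once if the cones, the tile or the slip bottle are knocked over or pushed away (distance of cones from where it was at the start of the episode above 0.015 m or angle between any of cones, tile, slip_bottle's own z axis and vertical above 0.4 rad or distance of any of tile, slip_bottle from where it was at the start of the episode above 0.025 m).
It also fails if it takes over 72 s, if anything falls off the work surface, if the arm or the gripper's body presses on something with over 40 N, if the wrist force passes 120 N, or if a joint passes its speed limit or range.

## Working session

There is one attempt and no reset: what is moved stays moved. The work goes in short steps, Python scripts to look and compute and a shell command to move; the robot and the scene stay as the last step left them, time stands still between calls to the robot, and variables do not carry over. Pictures are saved under pics/ and viewed, at most 10 in all, crops included, and the job is handed in when it is done.

```bash
ls; mkdir -p pics
cat > h.py <<'E'
import numpy as np, cv2
from rig import bot, viewer, workorder, models
def st():
    s=bot.read_state(); print('t',s['time_s'],'pos',np.round(s['position'],4),'open',s['opening'],'gf',s['grasp_force'],'F',np.round(s['force'],1)); return s
def pts(cam,depth,mask):
    k=viewer.camera_info(cam); v,u=np.nonzero(mask&(depth>0)); z=depth[v,u]
    P=np.c_[(u-k['cx'])/k['fx']*z,(v-k['cy'])/k['fy']*z,z,np.ones(len(z))]
    return (np.linalg.inv(k['world_to_cam'])@P.T).T[:,:3]
def px(cam,p):
    k=viewer.camera_info(cam); c=k['world_to_cam']@np.r_[p,1]
    return np.round([c[0]/c[2]*k['fx']+k['cx'],c[1]/c[2]*k['fy']+k['cy']],0)
E
python3 - <<'E'
from h import *
s=st(); print(np.round(s['tcp_rot'],3))
a,d=viewer.capture('top'); b,d2=viewer.capture('side')
cv2.imwrite('pics/top.png',cv2.resize(a,(800,600))); cv2.imwrite('pics/side.png',cv2.resize(b,(800,600)))
for n in ['kiln','kiln_rim','kiln_lid','lid_knob','pot_pink','pot_cream','ware_board','tile','slip_bottle','bench_vice','cones']:
  for c in ['top','side']:
    for r in models.tip_of(c,n)[:4]: print(n,c,round(r['p'],2),np.round(r['xyz'],4),px(c,r['xyz']))
E
```

```text
pics
t 0.0 pos [ 0.1952 -0.593   0.2326] open 1.0015181522092835 gf 0.0 F [ 0.2 -0.1 -0.3]
[[ 0.95   0.312 -0.   ]
 [ 0.312 -0.95   0.002]
 [ 0.    -0.002 -1.   ]]
kiln side 0.66 [ 0.608  -0.0213  0.1495] [234. 229.]
kiln side 0.64 [ 0.5998 -0.0239 -0.0009] [237. 256.]
kiln_lid top 0.73 [ 0.6035 -0.0251  0.1468] [210. 157.]
kiln_lid side 0.75 [ 0.6062 -0.02    0.1514] [235. 229.]
lid_knob top 0.61 [ 0.6058 -0.0222  0.212 ] [207. 154.]
lid_knob side 0.68 [ 0.6071 -0.0204  0.2079] [234. 217.]
lid_knob side 0.48 [ 0.6071 -0.0213  0.1494] [234. 229.]
pot_pink top 0.78 [ 0.394  -0.331   0.0124] [285. 214.]
pot_pink top 0.7 [ 0.4059 -0.1944 -0.0021] [253. 210.]
pot_pink top 0.52 [ 0.4045 -0.7411 -0.0013] [382. 214.]
pot_pink side 0.58 [ 0.4097 -0.743   0.0031] [243. 126.]
pot_pink side 0.55 [ 0.4046 -0.1949 -0.0039] [277. 212.]
pot_cream top 0.44 [ 0.5496 -0.3496  0.0174] [291. 177.]
pot_cream side 0.59 [ 0.5486 -0.3524  0.0159] [232. 187.]
ware_board top 0.59 [ 0.4739 -0.3408 -0.0017] [288. 195.]
ware_board side 0.77 [ 0.4706 -0.3436 -0.0009] [251. 188.]
ware_board side 0.65 [ 0.4753 -0.3463  0.017 ] [250. 185.]
tile top 0.56 [ 0.4702 -0.3437  0.0197] [289. 195.]
tile side 0.66 [ 0.4707 -0.3432  0.0182] [251. 185.]
tile side 0.17 [ 0.6067 -0.022   0.149 ] [235. 229.]
slip_bottle top 0.53 [ 0.3647  0.1792 -0.0013] [164. 217.]
slip_bottle side 0.86 [0.3687 0.1775 0.0023] [319. 289.]
bench_vice side 0.3 [ 0.4677 -0.3448  0.0006] [252. 187.]
cones side 0.38 [ 0.6095 -0.0208  0.2094] [233. 217.]
```

View pics/top.png

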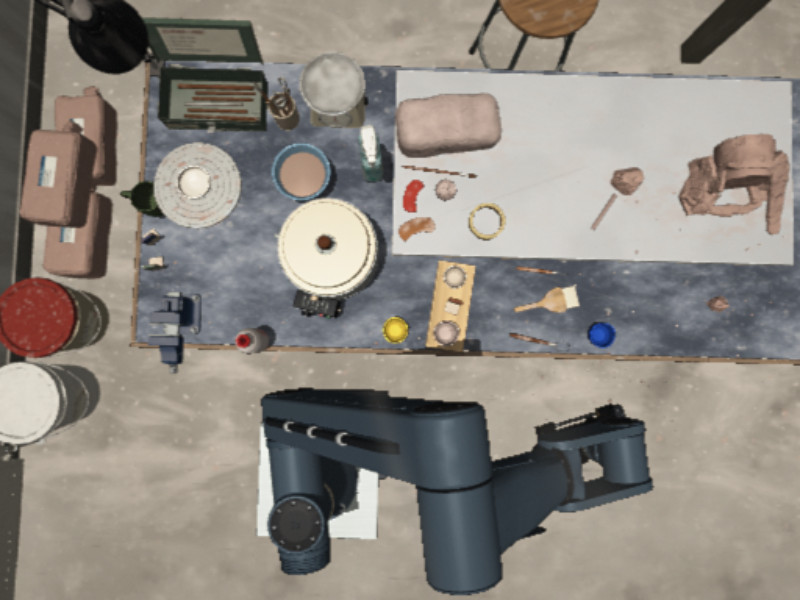

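View pics/side.png

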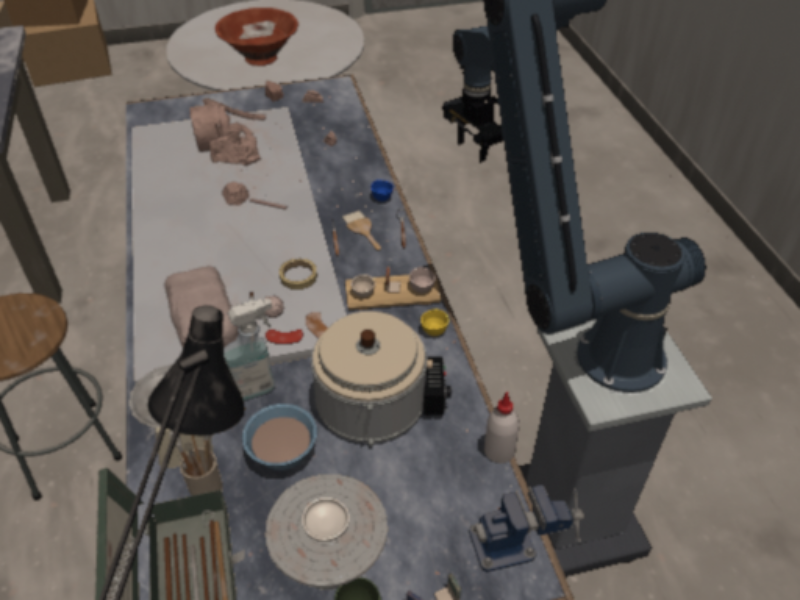

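The top view shows the kiln at about (327,247) with its dark knob at (325,242). The board is at (452,305), the bottle at (250,340), the vice at (175,325) and the wheel at (197,185), all in 800x600 pixels.

Pink pot candidates, in 512x384 pixels:
- **(285,214):** on the board, pinkish.
- **(253,210):** yellow.
- **(382,214):** blue.

The one on the board fits by colour and place. Next I'll take a crop to confirm it, plus exact fits.

Run:
```python
from h import *
a,d=viewer.capture('top')
cv2.imwrite('pics/crop.png',cv2.resize(a[155:235,235:315],(600,600),interpolation=cv2.INTER_CUBIC))
P=pts('top',d,np.ones(d.shape,bool))
def circ(Q):
    (x,y),r=cv2.minEnclosingCircle(Q[:,:2].astype(np.float32)); 
    A=cv2.convexHull(Q[:,:2].astype(np.float32)); e=cv2.fitEllipse(A)
    return np.round([x,y,r],4),np.round(e[0],4),np.round(e[1],4)
def sel(c,r,z0,z1):
    m=(np.hypot(P[:,0]-c[0],P[:,1]-c[1])<r)&(P[:,2]>z0)&(P[:,2]<z1); return P[m]
Q=sel((.605,-.022),.13,.175,.192); print('lid',len(Q),circ(Q),Q[:,2].mean())
Q=sel((.605,-.022),.05,.21,.24); print('knob',len(Q),circ(Q),Q[:,2].max())
for n,c,h in [('pink',(.394,-.331),.061),('cream',(.55,-.35),.054)]:
    Q=sel(c,.06,h-.012,h+.01); print(n,len(Q),circ(Q),Q[:,2].max())
Q=sel((.47,-.343),.03,.06,.09); print('tile',len(Q),Q.min(0),Q.max(0))
Q=sel((.47,-.343),.14,.012,.024); R=cv2.minAreaRect(Q[:,:2].astype(np.float32)); print('board',R)
Q=sel((.76,.33),.2,.095,.12); print('wheel',len(Q),circ(Q))
Q=sel((.37,.18),.06,.03,.22); print('bottle',Q.min(0),Q.max(0))
Q=sel((.40,.40),.16,.02,.2); print('vice',Q.min(0),Q.max(0))
Q=sel((.45,-.02),.08,.07,.1); print('box',Q.min(0),Q.max(0),np.median(Q,0))
# height grid around lid site
for x in np.arange(.7,.3,-.03):
    print('%.2f'%x,' '.join('%3d'%(1000*max([q for q in P[(abs(P[:,0]-x)<.015)&(abs(P[:,1]-y)<.015),2]],default=-.999)) for y in np.arange(.46,-.06,-.03)))
```

```text
lid 2241 (array([ 0.6019, -0.0221,  0.1035]), array([ 0.6016, -0.0216]), array([0.2048, 0.2057])) 0.18610631516103135
knob 63 (array([ 0.6011, -0.0218,  0.0156]), array([ 0.6007, -0.022 ]), array([0.0288, 0.03  ])) 0.22834369368254048
pink 60 (array([ 0.3961, -0.3286,  0.0343]), array([ 0.3969, -0.3279]), array([0.0644, 0.0675])) 0.06499823629746326
cream 52 (array([ 0.5453, -0.347 ,  0.0306]), array([ 0.5449, -0.3472]), array([0.059 , 0.0598])) 0.058122339095186604
tile 19 [ 0.47368375 -0.36669242  0.06838839] [ 0.4854557  -0.33371109  0.08032656]
board ((0.48508885502815247, -0.30922430753707886), (0.16804975271224976, 0.25507742166519165), 82.64690399169922)
wheel 2140 (array([0.7487, 0.3502, 0.1437]), array([0.7519, 0.3433]), array([0.2191, 0.2838]))
bottle [0.33236292 0.14143487 0.0303304 ] [0.3958678  0.20232233 0.20146677]
vice [0.27706924 0.3361509  0.02009922] [0.55511113 0.46302175 0.13220898]
box [ 0.42866468 -0.08028795  0.07021085] [0.4980926  0.05768083 0.09965512] [0.46151195 0.00122716 0.09052722]
0.70  96 102 114 117 115 141 115 114 114   9   6   9   3 154 186 192 18
[... 322 characters left out ...]
  60   8   7   9   8   6   5   7   9   5   7 161 191 191 192 192 194
0.52   7  10   8   8   9   7   6   7   7   6   6   7   6 164 189 193 190 191
0.49   7   6  80  83  21   9   9  10   7   9   6   8   8  93 164 186 191 186
0.46   8   8 102 121  90   9   6   8   7  14   7   7   5  98  99 136 100  95
0.43  10 123 131 129 127   6   7   8   8   7   7   7   7   8  74  95 100  90
0.40   5 120 129 131 129   7   6   7   5 130 130   4   8   7   6   6   7   6
0.37   7 123 130 132 126   7   7   8  -1 177 201 109   9   7   6   7   6   6
0.34   6   0 127 127 123   4   8   6   3 164 159  74   8   5   7   6   8   7
0.31 -765 -775  88  86 -763 -770 -770 -770 -764 -767 -754 -763 -768 -759 -768 -772 -770 -768
```

View pics/crop.png

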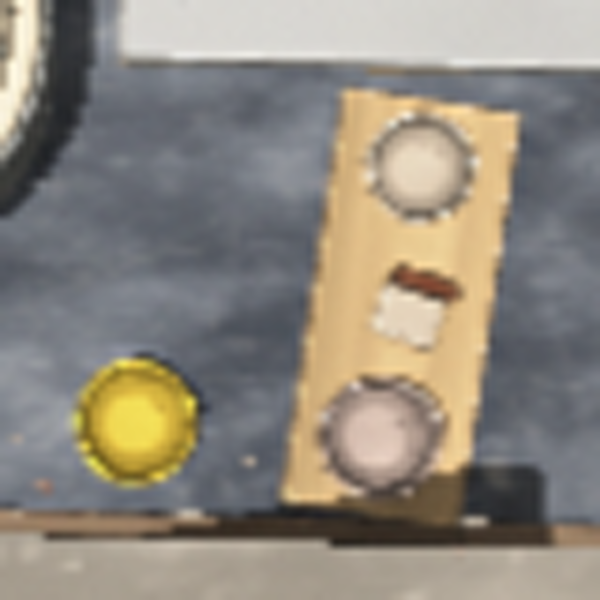

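The crop shows the pinkish pot at (380,433) on the board beside the tile, with the yellow look-alike off the board at (137,420). So the board pot is pot_pink, and cream is at (420,165). Next I move above the lid knob.

```bash
python3 -m jog '[[1,0.1,-0.074,-0.066,0,0,0],[1,0.15,-0.11,-0.066,0,0,0],[1,0.565,-0.416,-0.066,0,0,0],[1,0.565,-0.416,-0.066,0,0,0],[1,0.565,-0.416,-0.066,0,0,0],[1,0.565,-0.416,-0.066,0,0,0],[1,0.565,-0.416,-0.066,0,0,0],[1,0.565,-0.416,-0.066,0,0,0],[1,0.565,-0.416,-0.066,0,0,0],[1,0.565,-0.416,-0.066,0,0,0],[1,0.565,-0.416,-0.066,0,0,0],[1,0.565,-0.416,-0.066,0,0,0],[1,0.565,-0.416,-0.066,0,0,0],[1,0.565,-0.416,-0.066,0,0,0],[1,0.565,-0.416,-0.066,0,0,0],[1,0.565,-0.416,-0.066,0,0,0]]'
cat >> h.py <<'E'
def go(x,y,z,yaw=None):
    s=st(); R=np.array(s['tcp_rot']); w=np.degrees(np.arctan2(R[1,0],R[0,0]))
    print('tool shift',np.round(R.T@(np.r_[x,y,z]-s['position']),4),'yaw',round(w,1),'turn z',None if yaw is None else round(w-yaw,1),'J',np.round(s['joint_positions'],0))
E
python3 - <<'E'
from h import *
st(); a,d=viewer.capture('wrist')
for c in ['lid_knob','kiln_lid']:
    for r in models.tip_of('wrist',c)[:2]: print(c,r['p'],np.round(r['xyz'],4))
P=pts('wrist',d,np.ones(d.shape,bool)); print(P.min(0),P.max(0))
r=np.hypot(P[:,0]-.602,P[:,1]+.022)
Q=P[(r<.04)&(P[:,2]>.2)&(P[:,2]<.235)]; print('knob',len(Q),cv2.minEnclosingCircle(Q[:,:2].astype(np.float32)),Q[:,2].max())
Q=P[(r<.13)&(P[:,2]>.178)&(P[:,2]<.194)]; print('lid',len(Q),cv2.minEnclosingCircle(Q[:,:2].astype(np.float32)),Q[:,2].mean())
go(.602,-.022,.204)
E
```

```text
time_s: 3.25
position: [0.6016, -0.023, 0.2997]
tcp_rot: [[0.95, 0.311, -0.0], [0.311, -0.95, -0.0], [-0.0, 0.0, -1.0]]
force: [-0.5, -0.5, 0.6]
opening: 1.004
grasp_force: 0.0
t 3.25 pos [ 0.6016 -0.023   0.2997] open 1.0036756314954405 gf 0.0 F [-0.5 -0.5  0.6]
kiln_lid 0.61 [ 0.6059 -0.0235  0.152 ]
[-0.57047579 -1.10045246 -0.78666038] [0.87916437 0.38834821 0.41127173]
knob 1123 ((0.6049320101737976, -0.0197167806327343), 0.01602173037827015) 0.22403559561629766
lid 28145 ((0.6053145527839661, -0.019619084894657135), 0.10301318764686584) 0.18531095289468225
t 3.4 pos [ 0.6019 -0.0225  0.2997] open 0.9955296226502328 gf 0.0 F [-0.2  0.3 -0.1]
tool shift [ 0.0003 -0.0005  0.0957] yaw 18.2 turn z None J [-13.  25.  81.  -0.  74.  59.]
```

```bash
python3 -m jog '[[0.8,0.0035,-0.001,0.04,0,0,0],[0.6,0.0035,-0.001,0.07,0,0,0],[0.5,0.0035,-0.001,0.09,0,0,0],[0.45,0.0035,-0.001,0.096,0,0,0],[0.4,0.0035,-0.001,0.096,0,0,0],[0.36,0.0035,-0.001,0.096,0,0,0],[0.36,0.0035,-0.001,0.096,0,0,0],[0.36,0.0035,-0.001,0.096,0,0,0]]'; for i in 1; do :; done; python3 -m jog '[[0.34,0,0,0,0,0,0],[0.34,0,0,0,0,0,0]]';python3 -m jog '[[0.30,0,0,0,0,0,0],[0.3,0,0,0,0,0,0]]'
```

```text
time_s: 4.4
position: [0.606, -0.0209, 0.2047]
tcp_rot: [[0.95, 0.313, 0.003], [0.313, -0.95, -0.002], [0.002, 0.003, -1.0]]
force: [0.2, -3.2, 2.2]
opening: 0.363
grasp_force: 4.8
time_s: 4.65
position: [0.6061, -0.0209, 0.2047]
tcp_rot: [[0.95, 0.313, 0.003], [0.313, -0.95, -0.002], [0.002, 0.003, -1.0]]
force: [1.0, -3.6, 6.4]
opening: 0.362
grasp_force: 30.0
time_s: 4.9
position: [0.6061, -0.0209, 0.2046]
tcp_rot: [[0.95, 0.313, 0.003], [0.313, -0.95, -0.002], [0.002, 0.003, -1.0]]
force: [1.0, -4.7, 5.3]
opening: 0.362
grasp_force: 30.0
```

```bash
python3 -m jog '[[0.3,0,0,-0.005,0,0,0],[0.3,0,0,-0.02,0,0,0],[0.3,0,0,-0.04,0,0,0],[0.3,0,-0.005,-0.05,0,0,0]]' && python3 -m jog '[[0.3,0,-0.02,0,0,0,0],[0.3,0,-0.05,0,0,0,0],[0.3,0.001,-0.09,0,0,0,0],[0.3,0.002,-0.13,0,0,0,0],[0.3,0.003,-0.17,0,0,0,0],[0.3,0.004,-0.21,0,0,0,0],[0.3,0.005,-0.238,0.01,0,0,0],[0.3,0.005,-0.25,0.03,0,0,0],[0.3,0.005,-0.252,0.06,0,0,0],[0.3,0.005,-0.252,0.095,0,0,0],[0.3,0.005,-0.252,0.13,0,0,0],[0.3,0.005,-0.252,0.16,0,0,0],[0.3,0.005,-0.252,0.18,0,0,0],[0.3,0.005,-0.252,0.19,0,0,0],[0.3,0.005,-0.252,0.19,0,0,0]]'; python3 -c "
from h import *
a,d=viewer.capture('top'); cv2.imwrite('pics/l.png',cv2.resize(a,(800,600)))"
```

```text
time_s: 5.4
position: [0.6037, -0.0147, 0.2545]
tcp_rot: [[0.95, 0.312, 0.001], [0.312, -0.95, 0.001], [0.001, -0.0, -1.0]]
force: [-0.1, -0.3, -4.6]
opening: 0.357
grasp_force: 30.0
time_s: 7.28
position: [0.5283, 0.2263, 0.0629]
tcp_rot: [[0.95, 0.313, -0.002], [0.313, -0.95, -0.0], [-0.002, -0.001, -1.0]]
force: [-0.3, -1.1, -4.5]
opening: 0.36
grasp_force: 30.0
```

View pics/l.png

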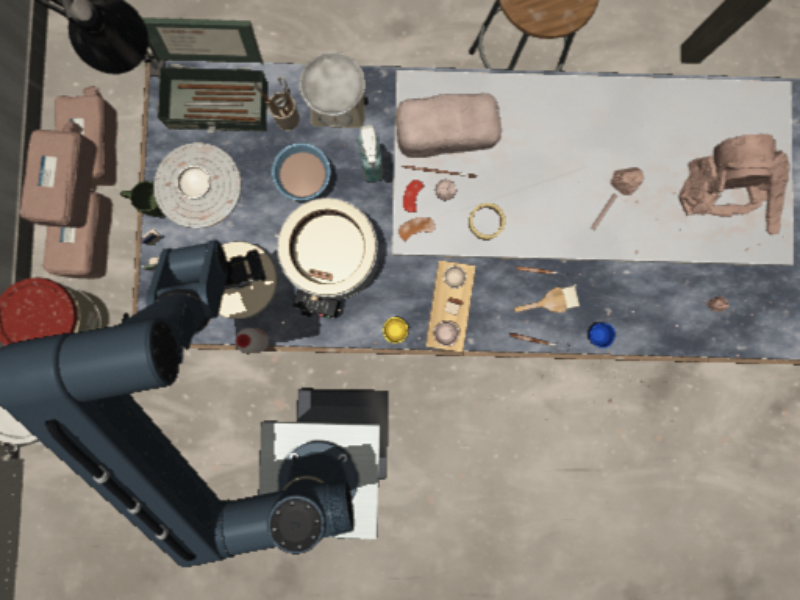

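The lid hangs over free bench at (245,280), clear of the bottle, vice and wheel. The open kiln shows the cones at (321,274). Next I set the lid down.

```bash
python3 -m jog '[[0.3,0,0,0.004,0,0,0],[0.3,0,0,0.007,0,0,0],[0.3,0,0,0.009,0,0,0],[0.3,0,0,0.0105,0,0,0],[0.3,0,0,0.0115,0,0,0],[0.3,0,0,0.0115,0,0,0]]'
```

```text
time_s: 8.07
position: [0.5295, 0.2258, 0.0527]
tcp_rot: [[0.95, 0.313, 0.0], [0.313, -0.95, 0.0], [0.0, 0.0, -1.0]]
force: [-2.3, -0.4, 2.6]
opening: 0.357
grasp_force: 30.0
```

```bash
python3 -m jog '[[0.4,0,0,0,0,0,0],[0.6,0,0,0,0,0,0],[0.8,0,0,0,0,0,0],[0.8,0,0,0,0,0,0],[1,0,0,-0.03,0,0,0],[1,0,0,-0.09,0,0,0],[1,0,0,-0.15,0,0,0],[1,0,0,-0.2,0,0,0],[1,0,0,-0.24,0,0,0]]'
python3 - <<'E'
from h import *
a,d=viewer.capture('top')
P=pts('top',d,np.ones(d.shape,bool)); C=np.array([.605,-.0205])
r=np.hypot(*(P[:,:2]-C).T)
Q=P[(r<.125)&(P[:,2]>.15)&(P[:,2]<.175)]; print('rim',len(Q),cv2.minEnclosingCircle(Q[:,:2].astype(np.float32)),np.median(Q[:,2]))
for r_ in models.tip_of('top','cones')[:2]: print('cones',r_['p'],r_['xyz'])
Q=P[(r<.085)&(P[:,2]>.112)&(P[:,2]<.15)]; print('cone pts',len(Q),Q.min(0),Q.max(0))
print(np.median(P[r<.04],0))
for n in ['pot_pink','pot_cream']:
  for c in ['top']:
    for q in models.tip_of(c,n)[:3]: print(n,round(q['p'],2),np.round(q['xyz'],4))
m=models.outline_of('top','cones')
if m: Q=pts('top',d,m[0]['mask']); print(m[0]['p'],len(Q),Q.mean(0),np.round(cv2.minAreaRect(Q[:,:2].astype(np.float32))[2]))
go(.395,-.330,.25,-7.3)
E
```

```text
time_s: 9.2
position: [0.5297, 0.2259, 0.2946]
tcp_rot: [[0.95, 0.313, 0.003], [0.313, -0.95, 0.001], [0.003, 0.0, -1.0]]
force: [0.4, 0.5, -0.3]
opening: 0.998
grasp_force: 0.0
rim 1272 ((0.6041640639305115, -0.020106222480535507), 0.12454468756914139) 0.15970833257807338
cones 0.46 [0.5396, -0.0016, 0.1008]
cones 0.42 [0.5282, 0.2236, -0.0026]
cone pts 37 [ 0.52188711 -0.03036429  0.11238198] [0.68756322 0.02474452 0.14665296]
[ 0.60509234 -0.01974649  0.10052906]
pot_pink 0.75 [ 0.3948 -0.3304  0.0129]
pot_pink 0.64 [ 0.4038 -0.1943 -0.0019]
pot_pink 0.48 [ 0.4044 -0.7422 -0.0014]
pot_cream 0.68 [ 0.3936 -0.3309  0.0117]
pot_cream 0.43 [ 0.5519 -0.3459  0.0173]
t 9.45 pos [0.5287 0.2256 0.2913] open 1.0022429850594323 gf 0.0 F [-0.8 -0.6 -0.4]
tool shift [-0.3006  0.486   0.0417] yaw 18.2 turn z 25.5 J [12. 23. 85. -0. 72. 84.]
```

```bash
python3 -m jog '[[1,-0.03,0.04,0,0,0,2],[1,-0.06,0.09,0,0,0,6],[1,-0.3,0.486,0.04,0,0,25.5],[1,-0.3,0.486,0.04,0,0,25.5],[1,-0.3,0.486,0.04,0,0,25.5],[1,-0.3,0.486,0.04,0,0,25.5],[1,-0.3,0.486,0.04,0,0,25.5],[1,-0.3,0.486,0.04,0,0,25.5],[1,-0.3,0.486,0.04,0,0,25.5],[1,-0.3,0.486,0.04,0,0,25.5],[1,-0.3,0.486,0.04,0,0,25.5],[1,-0.3,0.486,0.04,0,0,25.5],[1,-0.3,0.486,0.04,0,0,25.5],[1,-0.3,0.486,0.04,0,0,25.5]]'
cat > w.py <<'E'
from h import *
import sys
n,h=sys.argv[1],.018+float(sys.argv[2]); c=np.array([float(sys.argv[3]),float(sys.argv[4])])
s=st(); a,d=viewer.capture('wrist'); cv2.imwrite('pics/w_%s.png'%n,cv2.resize(a,(800,600)))
for r in models.tip_of('wrist',n)[:3]: print(n,round(r['p'],2),np.round(r['xyz'],4))
P=pts('wrist',d,np.ones(d.shape,bool)); r=np.hypot(*(P[:,:2]-c).T)
Q=P[(r<.05)&(P[:,2]>h-.010)&(P[:,2]<h+.01)]; H=cv2.convexHull(Q[:,:2].astype(np.float32)); print('rim',len(Q),cv2.minEnclosingCircle(H),cv2.fitEllipse(H),Q[:,2].max(),'board z',np.median(P[(r<.09)&(r>.04)&(abs(P[:,2]-.018)<.008),2]))
for z in np.arange(.02,h,.006):
    q=P[(r<.05)&(abs(P[:,2]-z)<.003)]
    if len(q)>5: print(round(z,3),len(q),np.round(np.percentile(np.hypot(*(q[:,:2]-c).T),[50,95]),4))
Q=P[(np.hypot(P[:,0]-.47,P[:,1]+.343)<.035)&(P[:,2]>.045)]; print('tile',len(Q),Q.min(0) if len(Q) else '',Q.max(0) if len(Q) else '')
go(c[0],c[1],.12)
E
python3 w.py pot_pink .043 .395 -.330
```

```text
time_s: 11.2
position: [0.3967, -0.3285, 0.2521]
tcp_rot: [[0.992, -0.125, -0.0], [-0.125, -0.992, 0.0], [-0.0, -0.0, -1.0]]
force: [0.2, -0.3, -0.2]
opening: 0.999
grasp_force: 0.0
t 11.2 pos [ 0.3967 -0.3285  0.2521] open 0.9989504666190852 gf 0.0 F [ 0.2 -0.3 -0.2]
pot_pink 0.93 [ 0.4003 -0.3283  0.0251]
pot_pink 0.58 [ 0.4026 -0.1949 -0.0017]
rim 581 ((0.4003109931945801, -0.32711732387542725), 0.03442307934165001) ((0.3999744653701782, -0.3269156515598297), (0.06559164822101593, 0.06831296533346176), 19.884782791137695) 0.06127833410868788 board z 0.017604784109355565
0.02 1101 [0.0434 0.0493]
0.026 694 [0.0153 0.0254]
0.032 442 [0.0234 0.0315]
0.038 192 [0.025  0.0331]
0.044 144 [0.0253 0.0338]
0.05 151 [0.0261 0.0348]
0.056 443 [0.032 0.038]
tile 251 [ 0.47541127 -0.36632595  0.04666036] [ 0.49218186 -0.3314217   0.07809336]
t 11.3 pos [ 0.3967 -0.3289  0.2523] open 1.0016730616164253 gf 0.0 F [-0.7  0.6  0.3]
tool shift [-0.0016  0.0013  0.1323] yaw -7.2 turn z None J [-52.  20.  96.   0.  63.  45.]
```

View pics/w_pot_pink.png

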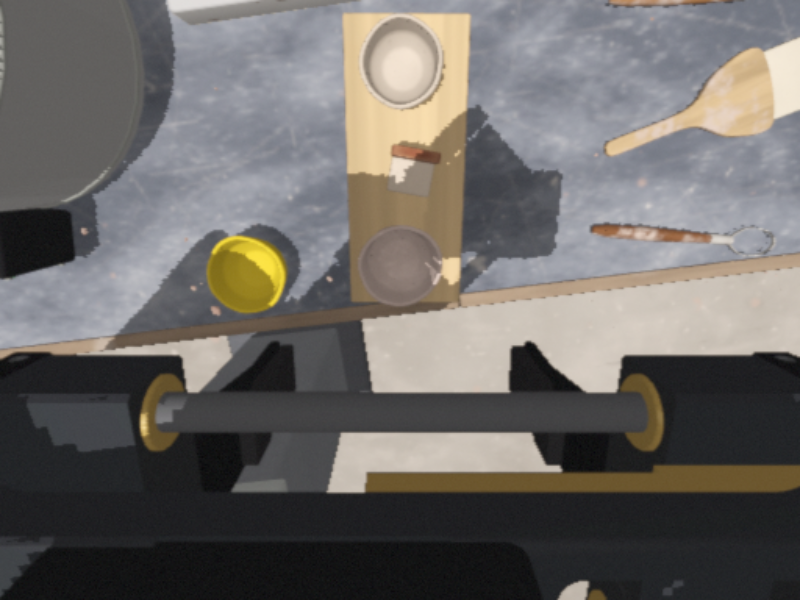

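The wrist view shows the pink pot at (400,265) on the board, between open fingers in the closing direction, with the yellow one at (247,273) well aside. Depth and the network agree on (0.400, -0.327).

```bash
python3 -m jog '[[1,0.0026,-0.002,0.05,0,0,0],[1,0.0026,-0.002,0.1,0,0,0],[1,0.0026,-0.002,0.14,0,0,0],[1,0.0026,-0.002,0.165,0,0,0],[1,0.0026,-0.002,0.185,0,0,0],[1,0.0026,-0.002,0.2,0,0,0],[1,0.0026,-0.002,0.21,0,0,0],[0.95,0.0026,-0.002,0.216,0,0,0],[0.9,0.0026,-0.002,0.216,0,0,0],[0.87,0.0026,-0.002,0.216,0,0,0],[0.85,0.0026,-0.002,0.216,0,0,0],[0.84,0.0026,-0.002,0.216,0,0,0],[0.83,0.0026,-0.002,0.216,0,0,0],[0.82,0.0026,-0.002,0.216,0,0,0],[0.81,0.0026,-0.002,0.216,0,0,0],[0.81,0.0026,-0.002,0.216,0,0,0]]'
```

```text
time_s: 13.3
position: [0.3992, -0.3279, 0.036]
tcp_rot: [[0.992, -0.127, -0.0], [-0.127, -0.992, 0.0], [-0.0, -0.0, -1.0]]
force: [-0.1, 0.0, 0.2]
opening: 0.811
grasp_force: 0.0
```

```bash
python3 -m jog '[[0.805,0,0,0,0,0,0],[0.8,0,0,0,0,0,0],[0.795,0,0,0,0,0,0],[0.795,0,0,0,0,0,0]]'
```

```text
time_s: 13.8
position: [0.3992, -0.328, 0.0361]
tcp_rot: [[0.992, -0.127, 0.0], [-0.127, -0.992, 0.0], [0.0, -0.0, -1.0]]
force: [0.8, 0.3, 0.5]
opening: 0.797
grasp_force: 0.0
```

```bash
python3 -m jog '[[0.792,0,0,0,0,0,0],[0.79,0,0,0,0,0,0],[0.79,0,0,0,0,0,0]]'
```

```text
time_s: 14.18
position: [0.3992, -0.328, 0.036]
tcp_rot: [[0.992, -0.127, -0.0], [-0.127, -0.992, 0.0], [-0.0, -0.0, -1.0]]
force: [0.7, 0.4, 0.8]
opening: 0.791
grasp_force: 0.0
```

```bash
z(){ tee /dev/stderr | grep -q 'grasp_force: 0.0'; }
python3 -m jog '[[0.786,0,0,0,0,0,0],[0.786,0,0,0,0,0,0]]' | z && python3 -m jog '[[0.783,0,0,0,0,0,0],[0.783,0,0,0,0,0,0]]' | z && python3 -m jog '[[0.78,0,0,0,0,0,0],[0.78,0,0,0,0,0,0]]' | z && python3 -m jog '[[0.777,0,0,0,0,0,0],[0.777,0,0,0,0,0,0]]' | z && python3 -m jog '[[0.774,0,0,0,0,0,0],[0.774,0,0,0,0,0,0]]' | z && python3 -m jog '[[0.771,0,0,0,0,0,0],[0.771,0,0,0,0,0,0]]' | z && python3 -m jog '[[0.768,0,0,0,0,0,0],[0.768,0,0,0,0,0,0]]' | z && python3 -m jog '[[0.765,0,0,0,0,0,0],[0.765,0,0,0,0,0,0]]' | z && python3 -m jog '[[0.762,0,0,0,0,0,0],[0.762,0,0,0,0,0,0]]' | z && python3 -m jog '[[0.759,0,0,0,0,0,0],[0.759,0,0,0,0,0,0]]' | z
```

```text
time_s: 15.42
position: [0.3992, -0.3279, 0.0361]
tcp_rot: [[0.992, -0.127, -0.0], [-0.127, -0.992, 0.0], [-0.0, -0.0, -1.0]]
force: [-0.6, 0.3, 0.7]
opening: 0.775
grasp_force: 0.1
```

```bash
python3 -m jog '[[0.772,0,0,0,0,0,0],[0.772,0,0,0,0,0,0]]' | egrep 'op|gr' ; python3 -m jog '[[0.770,0,0,0,0,0,0],[0.770,0,0,0,0,0,0]]' | egrep 'op|gr'
```

```text
opening: 0.772
grasp_force: 0.1
opening: 0.772
grasp_force: 0.2
```

```bash
python3 -m jog '[[0.768,0,0,0,0,0,0],[0.768,0,0,0,0,0,0]]' | egrep 'op|gr' ; python3 -m jog '[[0.766,0,0,0,0,0,0],[0.766,0,0,0,0,0,0]]' | egrep 'op|gr'
```

```text
opening: 0.769
grasp_force: 0.2
opening: 0.762
grasp_force: 0.3
```

```bash
python3 -m jog '[[0.764,0,0,0,0,0,0],[0.764,0,0,0,0,0,0]]' | egrep 'op|gr' ; python3 -m jog '[[0.762,0,0,0,0,0,0],[0.762,0,0,0,0,0,0]]' | egrep 'op|gr'; python3 -m jog '[[0.76,0,0,0,0,0,0],[0.76,0,0,0,0,0,0]]' | egrep 'op|gr|ti'
```

```text
opening: 0.765
grasp_force: 0.2
opening: 0.763
grasp_force: 0.2
time_s: 17.18
position: [0.3992, -0.328, 0.036]
opening: 0.758
grasp_force: 0.3
```

```bash
python3 -m jog '[[0.757,0,0,0,0,0,0],[0.757,0,0,0,0,0,0]]' | egrep 'op|gr' ; python3 -m jog '[[0.755,0,0,0,0,0,0],[0.755,0,0,0,0,0,0]]' | egrep 'op|gr'; python3 -m jog '[[0.753,0,0,0,0,0,0],[0.753,0,0,0,0,0,0]]' | egrep 'op|gr|ti'
```

```text
opening: 0.757
grasp_force: 1.0
opening: 0.758
grasp_force: 1.8
time_s: 17.92
position: [0.3992, -0.328, 0.036]
opening: 0.755
grasp_force: 2.9
```

```bash
python3 -m jog '[[0.751,0,0,0,0,0,0],[0.749,0,0,0,0,0,0],[0.749,0,0,0,0,0,0],[0.749,0,0,-0.002,0,0,0],[0.749,0,0,-0.006,0,0,0],[0.749,0,0,-0.015,0,0,0],[0.749,0,0,-0.03,0,0,0],[0.749,0,0,-0.045,0,0,0],[0.749,0,0,-0.05,0,0,0],[0.749,0,0,-0.05,0,0,0]]'
python3 - <<'E'
from h import *
go(.6277,.015,.24,74)
E
```

```text
time_s: 19.18
position: [0.3994, -0.3282, 0.0868]
tcp_rot: [[0.992, -0.127, 0.001], [-0.127, -0.992, -0.001], [0.001, 0.001, -1.0]]
force: [0.3, -0.4, -1.1]
opening: 0.75
grasp_force: 6.1
t 19.175 pos [ 0.3994 -0.3282  0.0868] open 0.750378344397263 gf 6.073523349186871 F [ 0.3 -0.4 -1.1]
tool shift [ 0.183  -0.3693 -0.1534] yaw -7.3 turn z -81.3 J [-52.  35. 105.   0.  40.  45.]
```

```bash
python3 -m jog '[[0.749,0,0,-0.01,0,0,0],[0.749,0,0,-0.035,0,0,0],[0.749,0.004,-0.007,-0.07,0,0,-2],[0.749,0.013,-0.026,-0.105,0,0,-6],[0.749,0.027,-0.055,-0.135,0,0,-12],[0.749,0.046,-0.092,-0.15,0,0,-20],[0.749,0.066,-0.133,-0.153,0,0,-29],[0.749,0.086,-0.173,-0.153,0,0,-38],[0.749,0.106,-0.214,-0.153,0,0,-47],[0.749,0.126,-0.255,-0.153,0,0,-56],[0.749,0.145,-0.292,-0.153,0,0,-64],[0.749,0.161,-0.325,-0.153,0,0,-71],[0.749,0.172,-0.347,-0.153,0,0,-76],[0.749,0.179,-0.362,-0.153,0,0,-79],[0.749,0.183,-0.369,-0.153,0,0,-81],[0.749,0.183,-0.369,-0.153,0,0,-81],[0.749,0.183,-0.369,-0.153,0,0,-81]]'
python3 - <<'E'
from h import *
go(.6277,.015,.121,74)
a,d=viewer.capture('wrist'); cv2.imwrite('pics/k.png',cv2.resize(a,(800,600)))
P=pts('wrist',d,np.ones(d.shape,bool)); r=np.hypot(P[:,0]-.605,P[:,1]+.020)
Q=P[(r<.13)&(abs(P[:,2]-.16)<.004)]; rr=np.hypot(Q[:,0]-.605,Q[:,1]+.02); print('rim r',len(Q),np.percentile(rr,[1,5,95,99]))
Q=P[(r<.09)&(P[:,2]>.112)&(P[:,2]<.15)]; print(len(Q),Q.mean(0) if len(Q) else '')
for q in models.tip_of('wrist','cones')[:2]: print('cones',q['p'],q['xyz'])
for q in models.tip_of('wrist','kiln_rim')[:2]: print('rim',q['p'],q['xyz'])
E
```

```text
time_s: 21.3
position: [0.6271, 0.014, 0.239]
tcp_rot: [[0.282, 0.959, -0.001], [0.959, -0.282, -0.0], [-0.0, -0.001, -1.0]]
force: [-0.2, 0.2, -0.3]
opening: 0.75
grasp_force: 6.1
t 21.3 pos [0.6271 0.014  0.239 ] open 0.7495993500514735 gf 6.073620123661385 F [-0.2  0.2 -0.3]
tool shift [0.0012 0.0004 0.118 ] yaw 73.6 turn z -0.4 J [-9. 30. 81. -0. 69.  7.]
rim r 11141 [0.09167005 0.09329426 0.11564852 0.11708754]
639 [ 0.64309795 -0.0043925   0.13375455]
cones 0.71 [0.5401, -0.0038, 0.0995]
```

View pics/k.png

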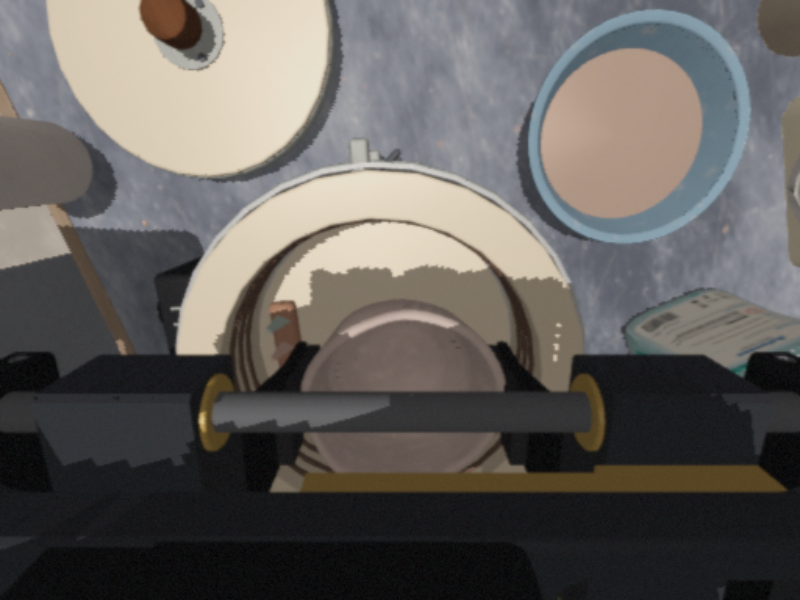

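The view shows the pink pot held at (400,390) inside the chamber mouth. The cones are at (287,335), left of it and clear, and the lid lies upper left at (190,80). I lower it softly.

```bash
python3 -m jog '[[0.749,0.001,0,0.015,0,0,0],[0.749,0.001,0,0.04,0,0,0],[0.749,0.001,0,0.065,0,0,0],[0.749,0.001,0,0.088,0,0,0],[0.749,0.001,0,0.103,0,0,0],[0.749,0.001,0,0.112,0,0,0],[0.749,0.001,0,0.116,0,0,0],[0.749,0.001,0,0.118,0,0,0],[0.749,0.001,0,0.118,0,0,0]]'; python3 -m jog '[[0.749,0,0,0.001,0,0,0],[0.749,0,0,0.002,0,0,0],[0.749,0,0,0.002,0,0,0]]' | egrep 'pos|for'
```

```text
time_s: 22.58
position: [0.6282, 0.0157, 0.1216]
tcp_rot: [[0.28, 0.96, 0.001], [0.96, -0.28, -0.0], [0.0, 0.001, -1.0]]
force: [-0.0, 0.1, -1.3]
opening: 0.749
grasp_force: 6.1
position: [0.6278, 0.0158, 0.1191]
force: [-0.5, -0.8, -0.6]
grasp_force: 6.1
```

```bash
python3 -m jog '[[0.749,0,0,0.0007,0,0,0],[0.749,0,0,0.0013,0,0,0],[0.749,0,0,0.0013,0,0,0]]' | egrep 'pos|for'
```

```text
position: [0.6279, 0.0158, 0.118]
force: [-0.6, 0.4, 0.9]
grasp_force: 6.1
```

```bash
python3 -m jog '[[0.755,0,0,0,0,0,0],[0.765,0,0,0,0,0,0],[0.78,0,0,0,0,0,0],[0.8,0,0,0,0,0,0],[0.82,0,0,0,0,0,0],[0.84,0,0,0,0,0,0],[0.84,0,0,0,0,0,0]]' | egrep 'pos|for|op'; python3 -m jog '[[0.84,0,0,-0.005,0,0,0],[0.84,0,0,-0.02,0,0,0],[0.84,0,0,-0.04,0,0,0],[0.84,0,0,-0.08,0,0,0],[1,0,0,-0.13,0,0,0],[1,0,0,-0.13,0,0,0]]' | egrep 'ti|for|op'
python3 - <<'E'
from h import *
a,d=viewer.capture('top')
P=pts('top',d,np.ones(d.shape,bool)); r=np.hypot(P[:,0]-.628,P[:,1]-.016)
Q=P[(r<.05)&(abs(P[:,2]-.143)<.012)]; print(len(Q),cv2.minEnclosingCircle(Q[:,:2].astype(np.float32)) if len(Q) else '')
go(.545,-.347,.25,-7.3)
E
```

```text
position: [0.6279, 0.0158, 0.1178]
force: [0.0, 0.3, 0.2]
opening: 0.839
grasp_force: 0.0
time_s: 24.95
position: [0.6311, 0.0154, 0.2541]
force: [1.1, 0.9, 0.6]
opening: 0.96
grasp_force: 0.0
32 ((0.6246310472488403, 0.013546464964747429), 0.03394405171275139)
t 25.0 pos [0.6293 0.0156 0.2513] open 0.9756447475224816 gf 0.0 F [ 0.2  0.2 -0.6]
tool shift [-0.3717  0.0208  0.0011] yaw 73.7 turn z 81.0 J [-9. 29. 81. -0. 70.  8.]
```

```bash
python3 -m jog '[[1,-0.02,0.001,0,0,0,4],[1,-0.06,0.004,0,0,0,12],[1,-0.37,0.021,0,0,0,81],[1,-0.37,0.021,0,0,0,81],[1,-0.37,0.021,0,0,0,81],[1,-0.37,0.021,0,0,0,81],[1,-0.37,0.021,0,0,0,81],[1,-0.37,0.021,0,0,0,81],[1,-0.37,0.021,0,0,0,81],[1,-0.37,0.021,0,0,0,81],[1,-0.37,0.021,0,0,0,81],[1,-0.37,0.021,0,0,0,81]]' | egrep 'ti|for'; python3 w.py pot_cream .036 .548 -.347
```

```text
time_s: 26.5
position: [0.544, -0.3451, 0.2474]
force: [0.3, 0.9, 0.2]
grasp_force: 0.0
t 26.5 pos [ 0.544  -0.3451  0.2474] open 0.9994399385144452 gf 0.0 F [0.3 0.9 0.2]
pot_cream 0.73 [ 0.5495 -0.3503  0.0192]
rim 496 ((0.5491930246353149, -0.34595346450805664), 0.031137730926275253) ((0.5494289994239807, -0.34598731994628906), (0.060157410800457, 0.061330124735832214), 58.6364631652832) 0.055964609371202234 board z 0.017562773762717032
0.02 1670 [0.0418 0.0491]
0.026 688 [0.0147 0.0207]
0.032 388 [0.0228 0.0258]
0.038 130 [0.0246 0.0269]
0.044 137 [0.0259 0.028 ]
0.05 340 [0.0288 0.0316]
tile 397 [ 0.47663009 -0.36667436  0.04507589] [ 0.49308937 -0.33087307  0.07817666]
t 26.6 pos [ 0.5442 -0.345   0.2477] open 1.0033651440766096 gf 0.0 F [ 0.   0.7 -0.3]
tool shift [0.004  0.0015 0.1277] yaw -7.3 turn z None J [-42.  31.  78.  -0.  71.  55.]
```

View pics/w_pot_cream.png

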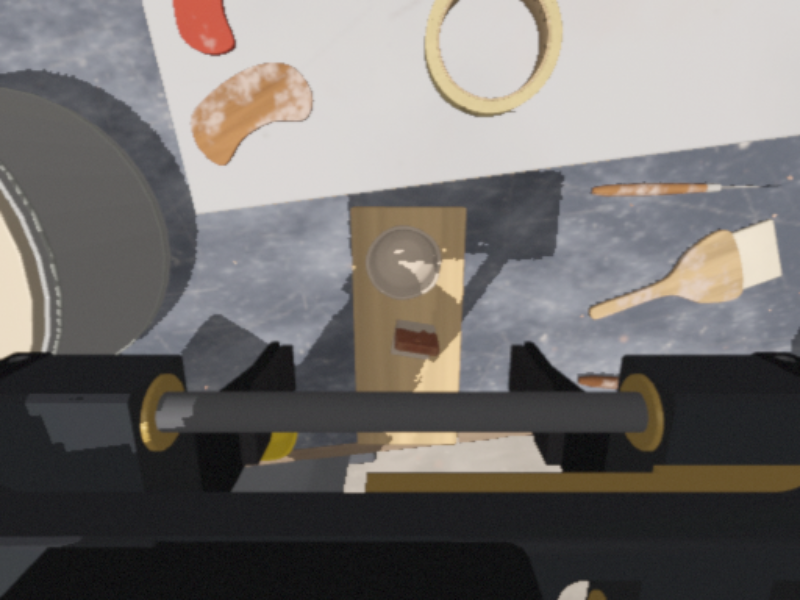

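The view shows the cream pot at (403,262), with the tile behind it at (416,340). The network and the depth fit agree on it. I descend and close gently.

```bash
python3 -m jog '[[1,0.005,0.0004,0.05,0,0,0],[1,0.005,0.0004,0.1,0,0,0],[1,0.005,0.0004,0.14,0,0,0],[1,0.005,0.0004,0.17,0,0,0],[0.95,0.005,0.0004,0.19,0,0,0],[0.92,0.005,0.0004,0.203,0,0,0],[0.9,0.005,0.0004,0.21,0,0,0],[0.85,0.005,0.0004,0.2115,0,0,0],[0.82,0.005,0.0004,0.2115,0,0,0],[0.8,0.005,0.0004,0.2115,0,0,0],[0.78,0.005,0.0004,0.2115,0,0,0],[0.76,0.005,0.0004,0.2115,0,0,0],[0.74,0.005,0.0004,0.2115,0,0,0],[0.73,0.005,0.0004,0.2115,0,0,0],[0.72,0.005,0.0004,0.2115,0,0,0],[0.72,0.005,0.0004,0.2115,0,0,0]]' | egrep 'ti|for|op'
python3 -m jog '[[0.717,0,0,0,0,0,0],[0.714,0,0,0,0,0,0],[0.711,0,0,0,0,0,0],[0.708,0,0,0,0,0,0],[0.708,0,0,0,0,0,0]]' | egrep 'gr|op'
```

```text
time_s: 28.6
position: [0.5491, -0.3463, 0.0362]
force: [-0.3, -0.7, -0.2]
opening: 0.722
grasp_force: 0.0
opening: 0.708
grasp_force: 0.0
```

```bash
python3 -m jog '[[0.705,0,0,0,0,0,0],[0.702,0,0,0,0,0,0],[0.702,0,0,0,0,0,0]]' | egrep 'gr|op'; python3 -m jog '[[0.698,0,0,0,0,0,0],[0.698,0,0,0,0,0,0]]' | egrep 'gr|op'; python3 -m jog '[[0.694,0,0,0,0,0,0],[0.694,0,0,0,0,0,0]]' | egrep 'gr|op'
```

```text
opening: 0.705
grasp_force: 0.0
opening: 0.695
grasp_force: 0.0
opening: 0.691
grasp_force: 0.1
```

```bash
python3 -m jog '[[0.690,0,0,0,0,0,0],[0.690,0,0,0,0,0,0]]' | egrep 'gr|op'; python3 -m jog '[[0.687,0,0,0,0,0,0],[0.687,0,0,0,0,0,0]]' | egrep 'gr|op'
```

```text
opening: 0.689
grasp_force: 0.5
opening: 0.689
grasp_force: 2.1
```

```bash
python3 -m jog '[[0.684,0,0,0,0,0,0],[0.682,0,0,0,0,0,0],[0.682,0,0,0,0,0,0],[0.682,0,0,-0.002,0,0,0],[0.682,0,0,-0.006,0,0,0],[0.682,0,0,-0.015,0,0,0],[0.682,0,0,-0.03,0,0,0],[0.682,0,0,-0.045,0,0,0],[0.682,0,0,-0.05,0,0,0],[0.682,0,0,-0.05,0,0,0]]'
python3 - <<'E'
from h import *
go(.6047,-.0637,.24,74)
E
```

```text
time_s: 31.85
position: [0.5494, -0.3465, 0.0871]
tcp_rot: [[0.992, -0.127, 0.001], [-0.127, -0.992, -0.001], [0.001, 0.001, -1.0]]
force: [0.4, 0.2, -0.9]
opening: 0.682
grasp_force: 7.0
t 31.85 pos [ 0.5494 -0.3465  0.0871] open 0.6824777063440925 gf 6.987776809518981 F [ 0.4  0.2 -0.9]
tool shift [ 0.0192 -0.2874 -0.1531] yaw -7.3 turn z -81.3 J [-42.  42.  85.  -0.  53.  55.]
```

```bash
python3 -m jog '[[0.684,0,0,-0.01,0,0,0],[0.684,0,0,-0.035,0,0,-1],[0.684,0,-0.003,-0.07,0,0,-5],[0.684,0.001,-0.012,-0.105,0,0,-11],[0.684,0.003,-0.03,-0.135,0,0,-18],[0.684,0.004,-0.055,-0.15,0,0,-25],[0.684,0.006,-0.085,-0.153,0,0,-33],[0.684,0.008,-0.117,-0.153,0,0,-41],[0.684,0.01,-0.15,-0.153,0,0,-49],[0.684,0.012,-0.182,-0.153,0,0,-57],[0.684,0.014,-0.213,-0.153,0,0,-64],[0.684,0.016,-0.24,-0.153,0,0,-71],[0.684,0.018,-0.262,-0.153,0,0,-76],[0.684,0.019,-0.278,-0.153,0,0,-79],[0.684,0.019,-0.286,-0.153,0,0,-81],[0.684,0.019,-0.287,-0.153,0,0,-81],[0.684,0.019,-0.287,-0.153,0,0,-81]]'
python3 - <<'E'
from h import *
go(.6047,-.0637,.121,74)
E
```

```text
time_s: 33.98
position: [0.6043, -0.0646, 0.2392]
tcp_rot: [[0.281, 0.96, -0.0], [0.96, -0.281, -0.0], [-0.0, 0.0, -1.0]]
force: [-0.8, -0.4, -0.5]
opening: 0.686
grasp_force: 4.8
t 33.975 pos [ 0.6043 -0.0646  0.2392] open 0.6857285935332897 gf 4.813773109563044 F [-0.8 -0.4 -0.5]
tool shift [1.000e-03 1.000e-04 1.182e-01] yaw 73.7 turn z -0.3 J [-17.  29.  84.  -0.  67.  -0.]
```

```bash
python3 -m jog '[[0.684,0.001,0,0.015,0,0,0],[0.684,0.001,0,0.04,0,0,0],[0.684,0.001,0,0.065,0,0,0],[0.684,0.001,0,0.088,0,0,0],[0.684,0.001,0,0.103,0,0,0],[0.684,0.001,0,0.112,0,0,0],[0.684,0.001,0,0.116,0,0,0],[0.684,0.001,0,0.118,0,0,0],[0.684,0.001,0,0.119,0,0,0],[0.684,0.001,0,0.1197,0,0,0],[0.684,0.001,0,0.12,0,0,0]]' | egrep 'pos|for'; python3 -m jog '[[0.684,0,0,0.0007,0,0,0],[0.684,0,0,0.001,0,0,0],[0.684,0,0,0.001,0,0,0]]' | egrep 'pos|for'
```

```text
position: [0.6048, -0.0631, 0.1195]
force: [0.1, 0.2, 0.3]
grasp_force: 4.8
position: [0.6047, -0.0631, 0.1183]
force: [-0.6, -0.7, 0.2]
grasp_force: 4.8
```

```bash
python3 -m jog '[[0.684,0,0,0.0004,0,0,0],[0.688,0,0,0.0004,0,0,0],[0.695,0,0,0.0004,0,0,0],[0.71,0,0,0.0004,0,0,0],[0.74,0,0,0.0004,0,0,0],[0.77,0,0,0.0004,0,0,0],[0.78,0,0,0.0004,0,0,0],[0.78,0,0,0.0004,0,0,0]]' | egrep 'pos|for|op'; python3 -m jog '[[0.78,0,0,-0.005,0,0,0],[0.78,0,0,-0.02,0,0,0],[0.78,0,0,-0.04,0,0,0],[0.8,0,0,-0.08,0,0,0],[1,0,0,-0.13,0,0,0],[1,0,0,-0.17,0,0,0],[1,0,0,-0.18,0,0,0],[1,0,0,-0.18,0,0,0]]' | egrep 'ti|pos|for|op'
python3 - <<'E'
from h import *
a,d=viewer.capture('top'); cv2.imwrite('pics/in.png',cv2.resize(a[130:230,140:260],(720,600),interpolation=cv2.INTER_CUBIC))
P=pts('top',d,np.ones(d.shape,bool))
for c,h in [((.628,.016),.143),((.605,-.064),.136)]:
    Q=P[(np.hypot(P[:,0]-c[0],P[:,1]-c[1])<.05)&(abs(P[:,2]-h)<.008)]; print(len(Q),cv2.minEnclosingCircle(Q[:,:2].astype(np.float32)) if len(Q) else '')
Q=P[(np.hypot(P[:,0]-.53,P[:,1]-.226)<.12)&(abs(P[:,2]-.034)<.008)]; print('lid',len(Q),cv2.minEnclosingCircle(Q[:,:2].astype(np.float32)))
go(.5295,.2258,.20,18.2)
E
```

```text
position: [0.6047, -0.0631, 0.1178]
force: [0.2, -0.0, -0.0]
opening: 0.777
grasp_force: 0.0
time_s: 37.72
position: [0.6046, -0.063, 0.2985]
force: [-0.1, 0.9, 0.7]
opening: 0.993
grasp_force: 0.0
30 ((0.6259485483169556, 0.04272834584116936), 0.03267814591526985)
22 ((0.5958214998245239, -0.0882277637720108), 0.03281930461525917)
lid 1144 ((0.5260905027389526, 0.22874438762664795), 0.1024259701371193)
t 37.775 pos [ 0.6039 -0.0628  0.2971] open 0.9941617884071401 gf 0.0 F [-0.   0.6 -1.1]
tool shift [ 0.2562 -0.1522  0.0973] yaw 73.7 turn z 55.5 J [-16.  25.  80.   0.  75.  -0.]
```

View pics/in.png

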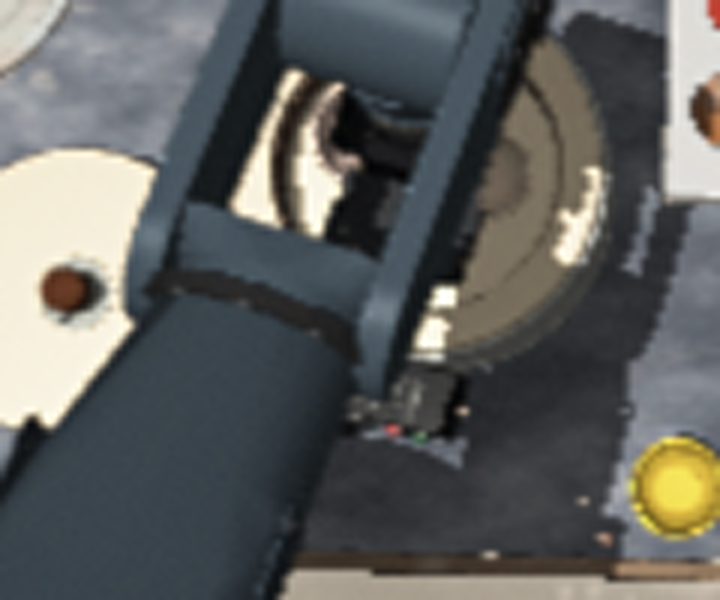

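The arm hides most of the chamber in this crop, though the lid at (70,290) lies where I left it. I go to the lid and check the chamber from there.

```bash
python3 -m jog '[[1,0.02,-0.012,0,0,0,4],[1,0.06,-0.036,0,0,0,13],[1,0.256,-0.152,0.05,0,0,55.5],[1,0.256,-0.152,0.05,0,0,55.5],[1,0.256,-0.152,0.05,0,0,55.5],[1,0.256,-0.152,0.05,0,0,55.5],[1,0.256,-0.152,0.05,0,0,55.5],[1,0.256,-0.152,0.05,0,0,55.5],[1,0.256,-0.152,0.05,0,0,55.5],[1,0.256,-0.152,0.05,0,0,55.5]]' | egrep 'ti|pos|for|op'
python3 - <<'E'
from h import *
a,d=viewer.capture('top'); cv2.imwrite('pics/in2.png',cv2.resize(a[110:210,150:270],(720,600),interpolation=cv2.INTER_CUBIC))
P=pts('top',d,np.ones(d.shape,bool))
C=np.array([.605,-.02])
for c,h in [((.628,.016),.143),((.605,-.064),.136)]:
    Q=P[(np.hypot(P[:,0]-c[0],P[:,1]-c[1])<.042)&(np.hypot(*(P[:,:2]-C).T)<.085)&(abs(P[:,2]-h)<.008)]; print(len(Q),cv2.minEnclosingCircle(Q[:,:2].astype(np.float32)) if len(Q) else '')
for n in ['pot_pink','pot_cream','cones','tile','slip_bottle']:
    for q in models.tip_of('top',n)[:4]: print(n,round(q['p'],2),np.round(q['xyz'],4))
s=st(); a,d=viewer.capture('wrist'); P=pts('wrist',d,np.ones(d.shape,bool)); r=np.hypot(P[:,0]-.53,P[:,1]-.226)
Q=P[(r<.12)&(abs(P[:,2]-.034)<.007)]; print('lid',len(Q),cv2.minEnclosingCircle(Q[:,:2].astype(np.float32)))
Q=P[(r<.04)&(P[:,2]>.06)&(P[:,2]<.08)]; print('knob',len(Q),cv2.minEnclosingCircle(Q[:,:2].astype(np.float32)))
go(.5295,.2258,.0527,18.2)
E
```

```text
time_s: 39.02
position: [0.5312, 0.224, 0.248]
force: [0.2, 0.5, 0.5]
opening: 1.002
grasp_force: 0.0
54 ((0.6247374415397644, 0.015935145318508148), 0.033929936587810516)
51 ((0.6016475558280945, -0.06369572132825851), 0.03094540350139141)
pot_pink 0.64 [ 0.4038 -0.742   0.003 ]
pot_pink 0.64 [ 0.4064 -0.1955 -0.0035]
pot_pink 0.59 [0.6225 0.0142 0.0959]
pot_cream 0.65 [ 0.6078 -0.0621  0.0972]
cones 0.62 [ 0.5383 -0.0026  0.1021]
slip_bottle 0.16 [ 0.4688 -0.3426  0.0195]
t 39.325 pos [0.5307 0.225  0.248 ] open 1.0034353577270414 gf 0.0 F [-0.4  0.2  0.1]
lid 17326 ((0.5280261039733887, 0.22660121321678162), 0.10313871502876282)
knob 530 ((0.5280129313468933, 0.22674840688705444), 0.015919892117381096)
t 39.375 pos [0.5307 0.2251 0.248 ] open 0.9997939481462553 gf 0.0 F [ 0.7 -1.2 -0.6]
tool shift [-0.001  -0.001   0.1953] yaw 18.2 turn z -0.0 J [12. 26. 88.  0. 66. 84.]
```

View pics/in2.png

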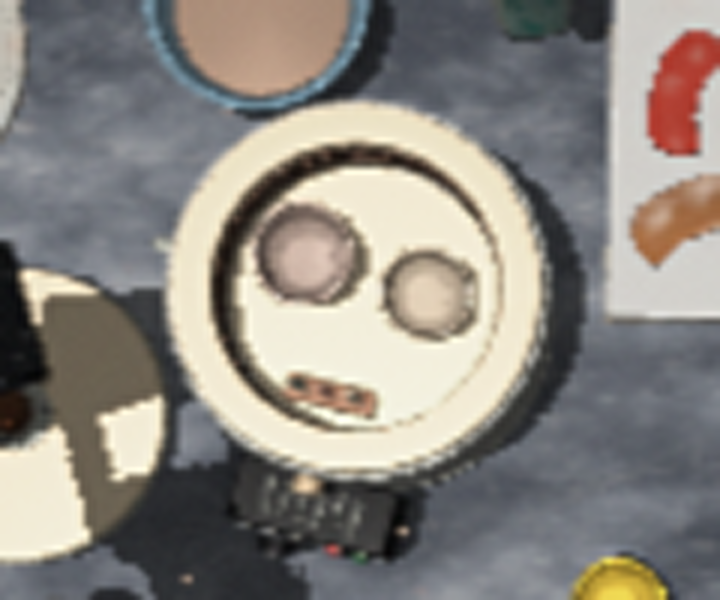

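Both pots stand upright and apart, pink at (308,255) and cream at (432,293). The cones at (333,393) are untouched and clear. I regrasp the lid.

```bash
python3 -m jog '[[1,-0.001,-0.001,0.05,0,0,0],[1,-0.001,-0.001,0.1,0,0,0],[0.8,-0.001,-0.001,0.145,0,0,0],[0.7,-0.001,-0.001,0.175,0,0,0],[0.6,-0.001,-0.001,0.19,0,0,0],[0.5,-0.001,-0.001,0.195,0,0,0],[0.42,-0.001,-0.001,0.195,0,0,0],[0.38,-0.001,-0.001,0.195,0,0,0],[0.36,-0.001,-0.001,0.195,0,0,0],[0.3,-0.001,-0.001,0.195,0,0,0],[0.3,-0.001,-0.001,0.195,0,0,0]]' | egrep 'ti|pos|for|op';  python3 -m jog '[[0.3,0,0,-0.005,0,0,0],[0.3,0,0,-0.02,0,0,0],[0.3,0,0,-0.05,0,0,0],[0.3,0,0,-0.09,0,0,0],[0.3,0,0,-0.13,0,0,0],[0.3,0,0,-0.17,0,0,0],[0.3,0,0,-0.19,0,0,0],[0.3,0,0,-0.2,0,0,0],[0.3,0,0,-0.2,0,0,0]]'; python3 -c "
from h import *
go(.6061,-.0209,.2530,18.2)"
```

```text
time_s: 40.75
position: [0.5299, 0.226, 0.0537]
force: [-1.0, -1.9, 6.1]
opening: 0.355
grasp_force: 30.0
time_s: 41.88
position: [0.5291, 0.2259, 0.2531]
tcp_rot: [[0.95, 0.312, 0.0], [0.312, -0.95, 0.0], [0.0, -0.0, -1.0]]
force: [0.3, 0.9, -5.0]
opening: 0.361
grasp_force: 30.0
t 41.875 pos [0.5291 0.2259 0.2531] open 0.36056753165179317 gf 30.00024047680199 F [ 0.3  0.9 -5. ]
tool shift [-3.900e-03  2.585e-01  1.000e-04] yaw 18.2 turn z 0.0 J [12. 25. 88.  0. 67. 84.]
```

```bash
python3 -m jog '[[0.3,0,0.01,0,0,0,0],[0.3,0,0.03,0,0,0,0],[0.3,-0.001,0.06,0,0,0,0],[0.3,-0.002,0.095,0,0,0,0],[0.3,-0.002,0.13,0,0,0,0],[0.3,-0.003,0.165,0,0,0,0],[0.3,-0.003,0.2,0,0,0,0],[0.3,-0.004,0.228,0,0,0,0],[0.3,-0.004,0.247,0,0,0,0],[0.3,-0.004,0.256,0,0,0,0],[0.3,-0.004,0.2585,0,0,0,0],[0.3,-0.004,0.2585,0,0,0,0],[0.3,-0.004,0.2585,0,0,0,0]]'
python3 - <<'E'
from h import *
go(.6061,-.0209,.2055,18.2)
a,d=viewer.capture('wrist'); P=pts('wrist',d,np.ones(d.shape,bool)); r=np.hypot(P[:,0]-.605,P[:,1]+.02)
Q=P[(r<.12)&(abs(P[:,2]-.233)<.007)]; print('lid',len(Q),cv2.minEnclosingCircle(Q[:,:2].astype(np.float32)))
n=np.linalg.svd(Q-Q.mean(0),full_matrices=False)[2][2]; print('normal',n,Q[:,2].mean())
Q=P[(r<.135)&(r>.1)&(abs(P[:,2]-.16)<.004)]; print('kiln',len(Q)); 
if len(Q)>50:
    A=np.c_[2*Q[:,:2],np.ones(len(Q))]; rr=np.hypot(Q[:,0]-.605,Q[:,1]+.02); print(np.percentile(rr,[2,98]))
E
```

```text
time_s: 43.5
position: [0.606, -0.0199, 0.2529]
tcp_rot: [[0.95, 0.314, -0.0], [0.314, -0.95, 0.0], [-0.0, -0.0, -1.0]]
force: [0.5, -0.3, -4.4]
opening: 0.357
grasp_force: 30.0
t 43.5 pos [ 0.606  -0.0199  0.2529] open 0.35706468559727417 gf 30.000185631215572 F [ 0.5 -0.3 -4.4]
tool shift [-0.0002  0.001   0.0474] yaw 18.3 turn z 0.1 J [-12.  28.  84.   0.  69.  59.]
lid 41166 ((0.6103541851043701, -0.017277613282203674), 0.10124001652002335)
normal [0.0074263  0.00245164 0.99996942] 0.2323735805778612
kiln 549
[0.11237251 0.1163292 ]
```

```bash
python3 -m jog '[[0.3,0,0.001,0.008,0,0,0],[0.3,0,0.001,0.018,0,0,0],[0.3,0,0.001,0.027,0,0,0],[0.3,0,0.001,0.032,0,0,0],[0.3,0,0.001,0.035,0,0,0],[0.3,0,0.001,0.037,0,0,0],[0.3,0,0.001,0.038,0,0,0],[0.3,0,0.001,0.038,0,0,0]]' | egrep 'pos|force'; python3 -m jog '[[0.3,0,0,0.001,0,0,0],[0.3,0,0,0.002,0,0,0],[0.3,0,0,0.003,0,0,0],[0.3,0,0,0.004,0,0,0],[0.3,0,0,0.004,0,0,0]]' | egrep 'pos|force'
```

```text
position: [0.6067, -0.0219, 0.215]
force: [0.1, 0.2, -4.4]
grasp_force: 30.0
position: [0.6065, -0.0218, 0.2107]
force: [-0.8, 0.0, -4.1]
grasp_force: 30.0
```

```bash
python3 -m jog '[[0.3,0,0,0.001,0,0,0],[0.3,0,0,0.002,0,0,0],[0.3,0,0,0.003,0,0,0],[0.3,0,0,0.004,0,0,0],[0.3,0,0,0.004,0,0,0]]' | egrep 'pos|force'; python3 -m jog '[[0.3,0,0,0.0007,0,0,0],[0.3,0,0,0.0014,0,0,0],[0.3,0,0,0.0014,0,0,0]]' | egrep 'pos|force|ti'
```

```text
position: [0.6065, -0.0218, 0.2067]
force: [0.3, -0.3, -4.6]
grasp_force: 30.0
time_s: 46.18
position: [0.6067, -0.0218, 0.2058]
force: [-1.1, 0.7, -3.1]
grasp_force: 30.0
```

```bash
python3 -m jog '[[0.3,0,0,0.0005,0,0,0],[0.3,0,0,0.001,0,0,0],[0.3,0,0,0.001,0,0,0]]' | egrep 'pos|force|ti'; python3 -m jog '[[0.35,0,0,0,0,0,0],[0.36,0,0,0,0,0,0],[0.37,0,0,0,0,0,0],[0.4,0,0,0,0,0,0],[0.5,0,0,0,0,0,0],[0.6,0,0,0,0,0,0],[0.8,0,0,0,0,0,0],[0.8,0,0,0,0,0,0]]' | egrep 'pos|for|op';  python3 -m jog '[[0.9,0,0,-0.02,0,0,0],[1,0,0,-0.05,0,0,0],[1,0,0,-0.08,0,0,0],[1,0,0,-0.1,0,0,0],[1,0,0,-0.1,0,0,0]]' | egrep 'pos|for|op|ti'
python3 - <<'E'
from h import *
st(); a,d=viewer.capture('wrist'); P=pts('wrist',d,np.ones(d.shape,bool)); r=np.hypot(P[:,0]-.605,P[:,1]+.02)
Q=P[(r<.13)&(P[:,2]>.178)&(P[:,2]<.194)]; print('lid',len(Q),cv2.minEnclosingCircle(Q[:,:2].astype(np.float32)),Q[:,2].mean())
n=np.linalg.svd(Q-Q.mean(0),full_matrices=False)[2][2]; print('normal',n)
for q in models.tip_of('wrist','kiln_lid')[:1]: print(q['p'],q['xyz'])
E
```

```text
time_s: 46.55
position: [0.6067, -0.0218, 0.2057]
force: [-3.8, 0.3, 3.9]
grasp_force: 30.0
position: [0.6066, -0.0218, 0.2044]
force: [0.1, 0.4, 0.1]
opening: 0.736
grasp_force: 0.0
time_s: 48.18
position: [0.6076, -0.022, 0.3063]
force: [-1.1, -0.7, -0.1]
opening: 0.998
grasp_force: 0.0
t 48.175 pos [ 0.6076 -0.022   0.3063] open 0.9984268229685208 gf 0.0 F [-1.1 -0.7 -0.1]
lid 25923 ((0.6038914322853088, -0.021139439195394516), 0.10289143770933151) 0.18375047120974491
normal [0.00507884 0.0011414  0.99998645]
0.59 [0.6036, -0.0212, 0.1536]
```

```bash
python3 -c "
from h import *
print(workorder.hand_in())"
```

```text
the job is handed in; nothing more can be done
None
```

The job is handed in at about 48 s of the 72 s, but the hand-in returned no verdict. Pink and cream stand apart on the kiln shelf, clear of wall and cones. The lid measured level, about 1.5 mm off the kiln axis and at home height. I did not re-measure the tile and bottle at the end.

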